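# Plug the reagent cassette into its keyed dock

## Task

Plug the reagent cassette into the dock whose socket is wide enough for its plug: push it along the bench in front of that dock, line it up, and push it in until its shoulder is fully home against the dock's face. Keep the cassette on the bench, do not lift or tip it, and leave the other lab things where they are.

Things in the scene. Friction and masses are not known exactly. Their poses are not given: they have to be found in the camera images.
- cassette: Loose off-white cassette, 0.4 kg: box 80 mm long (x), 90 wide (y), 62 high, two grey caps on top (to 74 high); on its front a grey plug 45 long, 50 wide, 4 to 44 above the bench, tip corners rounded 8. Origin: middle of the shoulder (box front, where the plug starts) at bench level; x along the plug: box x -80 to 0, plug x 0 to +45 mm; z up. Too wide to grip; push it.
- dock_wide: The dock that fits, near or far one of two: fixed block 110 mm wide (y), 85 deep (x), 72 high, on the robot's right, mouth to its left. Socket 54 wide, 50 high, 67 deep, no floor, roofless for the first 35; V lead-in 74 wide at the face, 54 at 10 deep. Origin: middle of the mouth in the face plane at bench level; x points into the dock. Home: cassette origin and x axis coincide with these.
- dock_narrow: The other dock: same block and frame as the wide one, but its socket is only 28 mm wide (lead-in 48 mm wide at the face), so the plug cannot enter. It stays empty.
- white_bottle: Bystander: white plastic bottle with brown cap, 68 mm across, 170 mm high. Origin: centre of its underside.
- amber_bottle: Bystander: small amber glass bottle with black cap, 50 mm across, 95 mm high. Origin: centre of its underside.
- jar: Bystander: clear sample jar with red cap, 56 mm across, 62 mm high. Origin: centre of its underside.
- tube_rack: Bystander: white test-tube rack with tubes, 70 mm (x) by 200 mm (y), 96 mm high, behind the docks. Origin: centre of its underside.
- tip_box: Bystander: grey pipette-tip box with clear lid, 87 mm (x) by 122 mm (y), 70 mm high. Origin: centre of its underside.
- kidney_dish: Bystander: white enamel kidney dish with dark rim, about 95 mm (x) by 190 mm (y), 33 mm high. Origin: on its underside near the middle.
- scissors: Bystander: steel scissors lying flat, 165 mm long (x), 6 mm thick. Origin: near the pivot.

How it is judged:
At the end, for the whole second after the job is handed in: The cassette stands flat on the bench at rest, its plug fully in the wide socket: shoulder within 4 mm of the dock's face, within 4 mm of the socket's centre line sideways, pointing within 4 degrees of the socket's axis (x of cassette in the frame of dock_wide between -0.004 and 0.004 m and y of cassette in the frame of dock_wide between -0.004 and 0.004 m and angle between the x axis of cassette and the x axis of dock_wide, either way round below 0.07 rad and angle between cassette's own z axis and vertical below 0.05 rad and height (world z) of cassette below 0.004 m and linear speed of cassette below 0.01 m/s); the robot touches nothing.
It fails at once if the cassette is lifted more than 15 mm off the bench or tipped by more than 17 degrees (height (world z) of cassette above 0.015 m or angle between cassette's own z axis and vertical above 0.3 rad).
It fails at once if a bystander (bottle, jar, rack, tip box, dish or scissors) is moved by more than 30 mm or tipped by more than 29 degrees (distance of any of white_bottle, amber_bottle, jar, tube_rack, tip_box, kidney_dish, scissors from where it was at the start of the episode above 0.03 m or angle between any of white_bottle, amber_bottle, jar, tube_rack, tip_box, kidney_dish, scissors's own z axis and vertical above 0.5 rad).
It also fails if it takes over 58 s, if anything falls off the work surface, if the arm or the gripper's body presses on something with over 40 N, if the wrist force passes 120 N, or if a joint passes its speed limit or range.

## Robot

A 6-joint arm with a two-finger parallel gripper is mounted at the origin on the work surface. World frame = base frame: x ahead of the robot, y to its left, z up, the work surface at z = 0. Lengths are in m, angles in rad, forces in N, time in s.
With the tool pointing down it reaches from about 0.325 to 0.85 m from the base axis. Payload 4.4 kg.
Tool frame: the origin (TCP) lies midway between the tips of the shut fingers; the grasp point (between the pads) lies 19 mm behind it; z points along the fingers, y is the line along which they close (so a half turn about z gives the same grasp; the last joint's range is limited). The gripper opens to 94 mm and grips with 3 to 60 N. Pads are 16 mm wide; open, the fingers measure 119 mm over their backs; the gripper's body (75 mm by 177 mm) begins 78 mm behind the grasp point.
Start: joints at [-1.466, 0.207, 1.542, -0, 1.393, -0.15], TCP at [0.145, -0.556, 0.205] pointing down, gripper open.
Joint ranges: [-2.73, 2.73], [-0.86, 2.22], [0.23, 2.46], [-1.11, 4.25], [0.08, 2.63], [-2.82, 2.82]. Speed limits (rad/s): [2.79, 2.79, 3.14, 3.14, 3.14, 3.14].

## Interface

Orientations are given as [roll, pitch, yaw] about the fixed x, y, z axes, in that order (R = Rz(yaw) Ry(pitch) Rx(roll)).
In Python, from rig import monitor, optics, order gives the robot as it stands.
- The arm moves only by the shell command python3 -m crank 'ROWS'. ROWS is JSON, a list of rows, each an object of numbers: "dx", "dy", "dz": the shift along the tool's x, y, z in m; "spin": the turn about the tool's z in rad; "grip": the closure, from 0 (fully open) to 1 (shut). A call has 1 to 12 rows; each row is the pose to reach, as a shift and turn from the pose commanded when the call began, along the tool's axes at that moment; what a row does not reach only later rows make up. A row lasts 1/10 s, in which the tool goes at most 50 mm and 8.59 degrees, less where a joint would pass 70% of its speed; a pose out of reach is approached as far as the arm can. A call with a gripper value outside its range is refused whole. The fingers move at their own pace and stop on an object; the grip force is fixed at half the most. Time passes only in rows, so rows that repeat a pose let the fingers close. It gives the time, the measured TCP pose, the force, the opening and the grip force at its end, in the units of the state.
- monitor.sense(): the state, without advancing time (a new reading comes with each control period).
- optics.grab_frame(name): name is "side" or "top"; returns the picture (420x560x3 uint8, red, green, blue); there is no depth.
- optics.camera_model(name): a dict with "intrinsics" (3x3 intrinsics, pixels), "R" (3x3) and "t" (3): a world point X has camera coordinates R X + t. Camera axes: x right, y down, z forward; pixel columns grow to the right and rows downward; lengths in m; the calibration is good to about 2 mm. A picture is of the moment at which its call begins. camera_model takes no time and is no camera call.
- order.sign_off(): hands the job in; it is judged then, once.
The state is a dict: "clock": time; "joint_positions": joint angles; "joint_vel": joint speeds; "joint_torque": joint torques, N m; "eef_pos": TCP position; "ee_rot": TCP orientation; "force": force on the tool from outside, world axes, zero at the start; "wrist_torque": the same for the moment, N m; "gripper_width": finger opening in m; "grasp_force": force on a finger pad.
Only numpy, scipy, OpenCV 4.12 (cv2) and the standard library are available. Lean on these libraries where they do the work, as an engineer would, in place of code of your own. Each camera call takes 0.05 s, during which the arm holds its last target. There are 200 camera calls.

## Working session

There is one attempt and no reset: what is moved stays moved. The work goes in short steps, Python scripts to look and compute and a shell command to move; the robot and the scene stay as the last step left them, time stands still between calls to the robot, and variables do not carry over. Pictures are saved under pics/ and viewed, at most 10 in all, crops included, and the job is handed in when it is done.

```bash
mkdir -p pics
python3 - <<'E'
from rig import monitor, optics
import cv2
for n in("top","side"):
    cv2.imwrite(f"pics/{n}0.png",optics.grab_frame(n)[:,:,::-1]); m=optics.camera_model(n)
    print(n,m["intrinsics"],m["R"],m["t"])
print(monitor.sense())
E
```

```text
top [[383.72875814   0.         283.01667967]
 [  0.         383.72875814 211.13027719]
 [  0.           0.           1.        ]] [[-0.02784292 -0.99960943 -0.00239787]
 [-0.9896204   0.02790285 -0.14097128]
 [ 0.14098313 -0.00155208 -0.99001078]] [0.01792908 0.55608304 0.92509867]
side [[416.68365642   0.         278.45824429]
 [  0.         416.68365642 202.7407106 ]
 [  0.           0.           1.        ]] [[-0.9072192  -0.4206507  -0.00251337]
 [-0.23068409  0.50249594 -0.83323627]
 [ 0.35176438 -0.75534815 -0.55291138]] [0.4885134  0.1525613  0.99739608]
{'clock': 0.1, 'joint_positions': array([-1.46649452e+00,  2.07344195e-01,  1.54282852e+00,  2.91863388e-05,
        1.39348223e+00, -1.50503013e-01]), 'joint_vel': array([ 8.97693358e-04, -5.83842751e-04, -2.39254292e-03, -3.69189135e-05,
        4.44065060e-04, -2.64405257e-04]), 'joint_torque': array([ 2.46745522e-04, -3.71863782e+01, -2.82292128e+01,  7.00377370e-02,
        3.11358331e-02, -5.86583019e-05]), 'eef_pos': array([ 0.1448521 , -0.55569614,  0.20439331]), 'ee_rot': array([-3.13955798e+00, -3.37604009e-04,  2.54799303e-01]), 'force': array([-0.51731313, -0.01660836, -0.25998304]), 'wrist_torque': array([ 0.03889767, -0.00017768,  0.02413063]), 'grasp_force': 0.0, 'gripper_width': 0.09370429633311726}
```

View pics/top0.png

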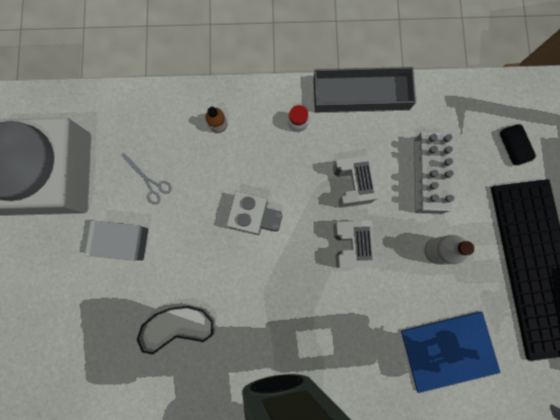

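View pics/side0.png

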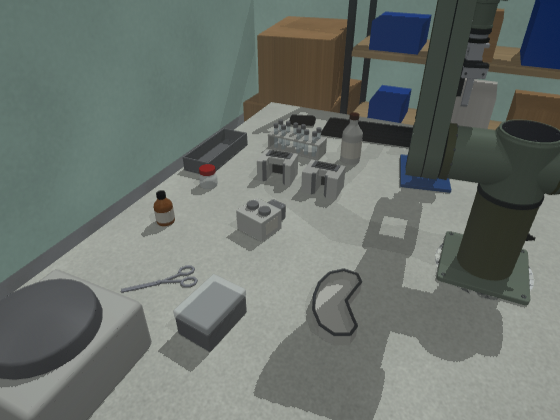

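The top view shows the cassette at about (250,213), its plug pointing right. The far dock is at (355,180), the near dock at (352,243), and the tip box at (117,240). I'll enlarge the cassette and docks to compare the sockets.

Run:
```python
import cv2,numpy as np
a=cv2.imread("pics/top0.png")[145:280,210:390]
cv2.imwrite("pics/c1.png",cv2.resize(a,None,fx=4.4,fy=4.4,interpolation=cv2.INTER_CUBIC))
```

```text
(no output)
```

View pics/c1.png

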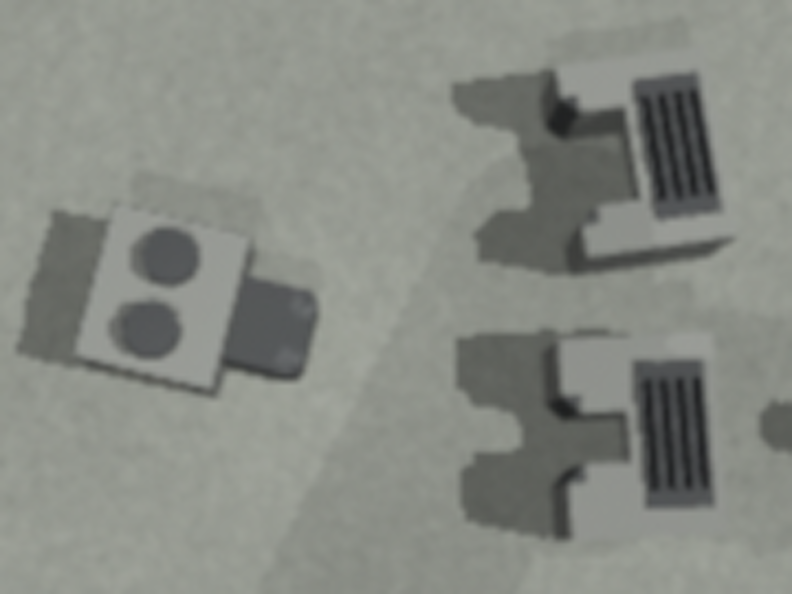

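Far dock has the wide socket. Next I'll cast the corners (from the crop) onto planes.

```bash
cat > h.py <<'E'
import numpy as np, cv2
from rig import optics
def ray(n,uv,z):
    m=optics.camera_model(n);R=np.array(m["R"]);t=np.array(m["t"])
    d=(R.T@np.linalg.inv(m["intrinsics"])@np.c_[uv,np.ones(len(uv))].T).T
    c=-R.T@t
    return (c+d*((z-c[2])/d[:,2])[:,None])[:,:2]
def proj(n,P):
    m=optics.camera_model(n);q=(m["intrinsics"]@(m["R"]@np.atleast_2d(P).T+np.array(m["t"])[:,None])).T
    return q[:,:2]/q[:,2:]
def crop(uv,s=4.4,o=(210,145)): return (np.array(uv,float)+.5)/s-.5+np.array(o)
E
python3 - <<'E'
from h import *
np.set_printoptions(precision=4,suppress=True)
def rep(name,uv,z):
    p=ray("top",crop(uv),z);print(name,p.tolist());e=np.roll(p,-1,0)-p
    print("  len",np.linalg.norm(e,axis=1),"ang",np.degrees(np.arctan2(e[:,1],e[:,0])))
rep("cas top BL,FL,FR,BR",[(116,206),(252,238),(216,388),(78,353)],.062)
rep("caps",[(170,256),(151,329)],.074)
rep("plug",[(246,276),(318,292),(300,380),(224,362)],.044)
rep("far dock",[(555,68),(693,55),(733,236),(583,258)],.072)
rep("grille far",[(635,80),(696,73),(720,210),(657,217)],.072)
rep("grille near",[(635,362),(702,360),(713,505),(647,508)],.072)
rep("far slot",[(575,97),(623,107),(637,197),(597,208)],.072)
rep("near dock",[(556,337),(712,333),(714,530),(568,538)],.072)
img=cv2.imread("pics/top0.png")
for u,v in [(250,203),(236,209),(340,165),(352,250),(300,200),(260,240)]: print((u,v),img[v,u])
# amber,jar,dish, white bottle bases
print(ray("top",np.array([[216,124],[299,124],[430,247],[180,325],[117,240],[422,172],[150,180],[362,90]]),0.03))
E
```

```text
cas top BL,FL,FR,BR [[0.6056135336903417, 0.11728723027261181], [0.585206802292241, 0.041275107636695715], [0.5015557230298543, 0.06303722764736297], [0.5231704741043746, 0.13925664668545976]]
  len [0.0787 0.0864 0.0792 0.0853] ang [-105.0277  165.4175   74.1674  -14.9214]
caps [[0.5742779998446124, 0.08629750761860841], [0.5339654735676503, 0.09733911540234993]]
  len [0.0418 0.0418] ang [164.6824 -15.3176]
plug [[0.5665346336290626, 0.04589434523449911], [0.5561801854273698, 0.005167524310994911], [0.5063165576030625, 0.016698365903595854], [0.517721332854629, 0.059380360296933214]]
  len [0.042  0.0512 0.0442 0.0506] ang [-104.2647  166.9794   75.0399  -15.4443]
far dock [[0.675592212041189, -0.1315572349073135], [0.6809035380301272, -0.2095136317895564], [0.5770296657332596, -0.2255871539549607], [0.5670388833456715, -0.14192674803081562]]
  len [0.0781 0.1051 0.0843 0.109 ] ang [ -86.1023 -171.2038   96.81      5.4566]
grille far [[0.6673795918345076, -0.1761230132863542], [0.670444045926285, -0.21058563222798168], [0.5918676873136745, -0.21928434067856148], [0.5889100967802571
[... 504 characters left out ...]
295237535252], [0.59492920422689, -0.1510917776642915]]
  len [0.0274 0.0518 0.0232 0.0643] ang [-103.7645 -174.3873  103.9211    8.1559]
near dock [[0.5235227562941693, -0.1249224425512544], [0.523322823852219, -0.21070027864021268], [0.41621658744569684, -0.2053161368112718], [0.4141369563028101, -0.12623389445084374]]
  len [0.0858 0.1072 0.0791 0.1094] ang [-90.1335 177.1222  91.5064   0.6869]
(250, 203) [88 87 85]
(236, 209) [149 154 151]
(340, 165) [146 151 149]
(352, 250) [122 126 124]
(300, 200) [146 155 151]
(260, 240) [148 157 154]
[[ 0.7935  0.1717]
 [ 0.7873 -0.046 ]
 [ 0.4567 -0.3629]
 [ 0.2846  0.2611]
 [ 0.4962  0.4216]
 [ 0.6493 -0.358 ]
 [ 0.6481  0.3418]
 [ 0.8767 -0.2164]]
```

```bash
cat > go.py <<'E'
# usage: go.py x y z yawdeg -> tool-axes shift from the measured pose
import sys,numpy as np
from scipy.spatial.transform import Rotation as Ro
from rig import monitor
s=monitor.sense(); T=np.array([float(a) for a in sys.argv[1:4]]); R=Ro.from_euler("xyz",s["ee_rot"])
d=R.inv().apply(T-s["eef_pos"]); w=np.radians(float(sys.argv[4]))-s["ee_rot"][2]
print("d",d.round(4),"spin",round(-((w+np.pi)%(2*np.pi)-np.pi),4),"at",s["eef_pos"].round(4),s["ee_rot"].round(3),"t",s["clock"],"w",round(s["gripper_width"],4),"F",s["force"].round(1))
E
python3 go.py 0.4704 0.108 0.205 -15
```

```text
d [ 0.4823 -0.5602  0.0007] spin 0.5166 at [ 0.1449 -0.5557  0.2044] [-3.14  -0.     0.255] t 0.1 w 0.0937 F [-0.5 -0.  -0.3]
```

```bash
R='{"dx":0.482,"dy":-0.560,"dz":0,"spin":0.517,"grip":0.53}'; python3 -m crank '[{"dx":0.482,"dy":-0.560,"dz":0,"spin":0.517,"grip":0.53},{"dx":0.482,"dy":-0.560,"dz":0,"spin":0.517,"grip":0.53},{"dx":0.482,"dy":-0.560,"dz":0,"spin":0.517,"grip":0.53},{"dx":0.482,"dy":-0.560,"dz":0,"spin":0.517,"grip":0.53},{"dx":0.482,"dy":-0.560,"dz":0,"spin":0.517,"grip":0.53},{"dx":0.482,"dy":-0.560,"dz":0,"spin":0.517,"grip":0.53},{"dx":0.482,"dy":-0.560,"dz":0,"spin":0.517,"grip":0.53},{"dx":0.482,"dy":-0.560,"dz":0,"spin":0.517,"grip":0.53},{"dx":0.482,"dy":-0.560,"dz":0,"spin":0.517,"grip":0.53},{"dx":0.482,"dy":-0.560,"dz":0,"spin":0.517,"grip":0.53},{"dx":0.482,"dy":-0.560,"dz":0,"spin":0.517,"grip":0.53},{"dx":0.482,"dy":-0.560,"dz":0,"spin":0.517,"grip":0.53}]'; python3 go.py 0.4704 0.108 0.205 -15
```

```text
clock: 1.3
eef_pos: [0.4093, -0.0156, 0.2054]
ee_rot: [3.141, -0.0, -0.262]
force: [0.8, -0.2, -0.7]
gripper_width: 0.0444
grasp_force: 0.0
d [ 0.027  -0.1352  0.0003] spin -0.0002 at [ 0.4093 -0.0156  0.2054] [ 3.141 -0.    -0.262] t 1.3 w 0.0444 F [ 0.8 -0.2 -0.7]
```

```bash
python3 -m crank '[{"dx":0.027,"dy":-0.135,"grip":0.53},{"dx":0.027,"dy":-0.135,"grip":0.53},{"dx":0.027,"dy":-0.135,"grip":0.53},{"dx":0.027,"dy":-0.135,"dz":0.05,"grip":0.53},{"dx":0.027,"dy":-0.135,"dz":0.09,"grip":0.53},{"dx":0.027,"dy":-0.135,"dz":0.13,"grip":0.53},{"dx":0.027,"dy":-0.135,"dz":0.16,"grip":0.53},{"dx":0.027,"dy":-0.135,"dz":0.18,"grip":0.53},{"dx":0.027,"dy":-0.135,"dz":0.19,"grip":0.53},{"dx":0.027,"dy":-0.135,"dz":0.19,"grip":0.53}]'; python3 go.py 0.4993 0.100 0.015 -15;python3 go.py 0.54 0.0857 0.015 2
python3 - <<'E'
import cv2
from h import *
for n in("top",):
    a=optics.grab_frame(n)[:,:,::-1];cv2.imwrite("pics/t1f.png",a)
    cv2.imwrite("pics/t1.png",cv2.resize(a[145:280,180:390],None,fx=3.8,fy=3.8,interpolation=cv2.INTER_CUBIC))
E
```

```text
d [ 0.057  -0.135   0.1904] spin -0.0002 at [ 0.4093 -0.0156  0.2054] [ 3.141 -0.    -0.262] t 1.3 w 0.0444 F [ 0.8 -0.2 -0.7]
d [ 0.1    -0.1317  0.1904] spin -0.2969 at [ 0.4093 -0.0156  0.2054] [ 3.141 -0.    -0.262] t 1.3 w 0.0444 F [ 0.8 -0.2 -0.7]schema error: expected keys dx, dy, dz, spin, grip
```

View pics/t1.png

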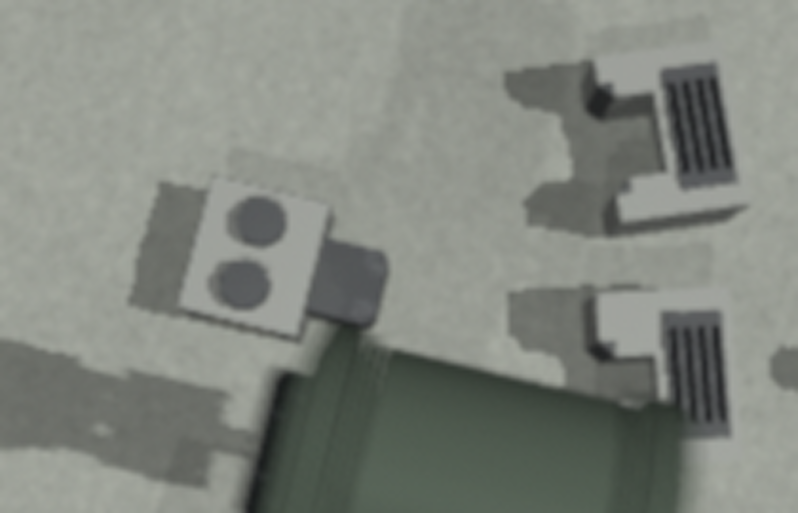

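The call was refused because every row needs all five keys, so the arm didn't move. The picture shows the cassette undisturbed at about (260,255) in the crop, with the arm still to its lower right.

```bash
python3 -m crank '[{"dx":0.027,"dy":-0.135,"dz":0,"spin":0,"grip":0.53},{"dx":0.027,"dy":-0.135,"dz":0,"spin":0,"grip":0.53},{"dx":0.027,"dy":-0.135,"dz":0,"spin":0,"grip":0.53},{"dx":0.027,"dy":-0.135,"dz":0.05,"spin":0,"grip":0.53},{"dx":0.027,"dy":-0.135,"dz":0.09,"spin":0,"grip":0.53},{"dx":0.027,"dy":-0.135,"dz":0.13,"spin":0,"grip":0.53},{"dx":0.027,"dy":-0.135,"dz":0.16,"spin":0,"grip":0.53},{"dx":0.027,"dy":-0.135,"dz":0.18,"spin":0,"grip":0.53},{"dx":0.027,"dy":-0.135,"dz":0.19,"spin":0,"grip":0.53},{"dx":0.027,"dy":-0.135,"dz":0.19,"spin":0,"grip":0.53}]'; python3 go.py 0.4993 0.100 0.015 -15;python3 go.py 0.54 0.0857 0.015 2
python3 -c "
import cv2
from h import *
cv2.imwrite('pics/s1.png',optics.grab_frame('side')[100:320,120:420,::-1].repeat(2,0).repeat(2,1))"
```

```text
clock: 2.35
eef_pos: [0.4685, 0.1054, 0.014]
ee_rot: [3.14, 0.004, -0.262]
force: [-0.0, -0.2, 0.7]
gripper_width: 0.0443
grasp_force: 0.0
d [ 0.0311 -0.0028 -0.0012] spin -0.0006 at [0.4685 0.1054 0.014 ] [ 3.14   0.004 -0.262] t 2.35 w 0.0443 F [-0.  -0.2  0.7]
d [ 0.0741  0.0005 -0.0013] spin -0.2973 at [0.4685 0.1054 0.014 ] [ 3.14   0.004 -0.262] t 2.35 w 0.0443 F [-0.  -0.2  0.7]
```

View pics/s1.png

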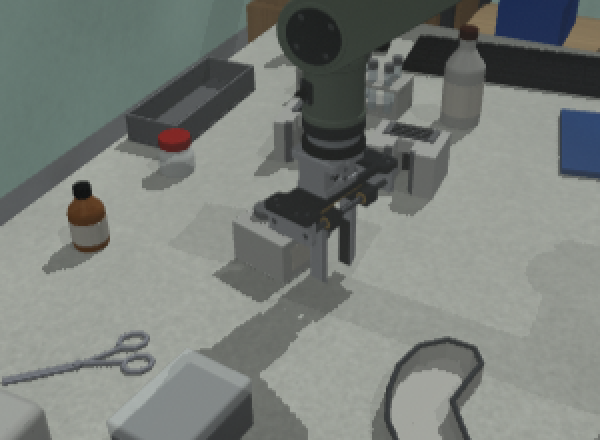

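The side view shows the two fingers at about (330,250), beside the cassette's near face and clear of it. Now the first curved push.

```bash
python3 -m crank '[{"dx":0.020,"dy":-0.003,"dz":-0.001,"spin":0,"grip":0.53},{"dx":0.028,"dy":-0.003,"dz":-0.001,"spin":0,"grip":0.53},{"dx":0.032,"dy":-0.003,"dz":-0.001,"spin":0,"grip":0.53},{"dx":0.037,"dy":-0.003,"dz":-0.001,"spin":-0.03,"grip":0.53},{"dx":0.042,"dy":-0.003,"dz":-0.001,"spin":-0.06,"grip":0.53},{"dx":0.047,"dy":-0.002,"dz":-0.001,"spin":-0.10,"grip":0.53},{"dx":0.052,"dy":-0.002,"dz":-0.001,"spin":-0.14,"grip":0.53},{"dx":0.057,"dy":-0.001,"dz":-0.001,"spin":-0.18,"grip":0.53},{"dx":0.062,"dy":0,"dz":-0.001,"spin":-0.22,"grip":0.53},{"dx":0.067,"dy":0,"dz":-0.001,"spin":-0.26,"grip":0.53},{"dx":0.072,"dy":0,"dz":-0.001,"spin":-0.29,"grip":0.53},{"dx":0.074,"dy":0,"dz":-0.001,"spin":-0.297,"grip":0.53}]'
python3 -c "
import cv2
from h import *
a=optics.grab_frame('top')[:,:,::-1]
cv2.imwrite('pics/t2.png',cv2.resize(a[145:280,210:390],None,fx=4.4,fy=4.4,interpolation=cv2.INTER_CUBIC))"
```

```text
clock: 3.6
eef_pos: [0.5411, 0.0863, 0.0166]
ee_rot: [3.141, 0.001, 0.035]
force: [-4.6, 0.1, 2.4]
gripper_width: 0.0444
grasp_force: 2.2
```

View pics/t2.png

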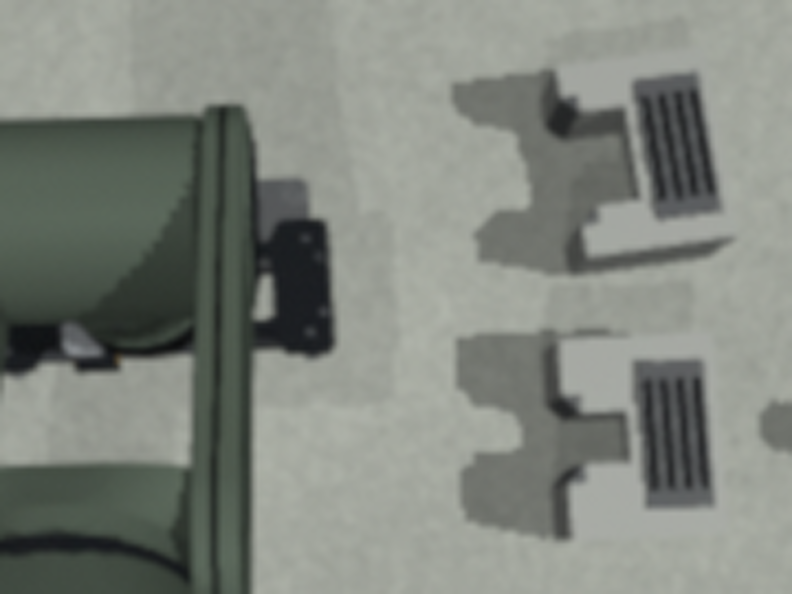

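The arm hides most of the cassette; its plug tip shows at crop (305,180), level with the wide socket. I'll finish the push, then back off and look.

```bash
python3 go.py 0.549 0.0825 0.015 5.4; python3 -m crank '[{"dx":0.004,"dy":0.001,"dz":0,"spin":-0.03,"grip":0.53},{"dx":0.008,"dy":0.003,"dz":0,"spin":-0.058,"grip":0.53},{"dx":0.008,"dy":0.003,"dz":0,"spin":-0.058,"grip":0.53},{"dx":-0.02,"dy":0.003,"dz":0,"spin":-0.058,"grip":0.53},{"dx":-0.06,"dy":0.003,"dz":0,"spin":-0.058,"grip":0.53},{"dx":-0.11,"dy":0.003,"dz":-0.05,"spin":-0.058,"grip":0.53},{"dx":-0.14,"dy":-0.02,"dz":-0.10,"spin":-0.058,"grip":0.53},{"dx":-0.14,"dy":-0.06,"dz":-0.15,"spin":-0.058,"grip":0.53},{"dx":-0.14,"dy":-0.11,"dz":-0.15,"spin":-0.058,"grip":0.53},{"dx":-0.14,"dy":-0.15,"dz":-0.15,"spin":-0.058,"grip":0.53}]'
python3 -c "
import cv2
from h import *
a=optics.grab_frame('top')[:,:,::-1]
cv2.imwrite('pics/t3f.png',a)
cv2.imwrite('pics/t3.png',cv2.resize(a[145:280,210:390],None,fx=4.4,fy=4.4,interpolation=cv2.INTER_CUBIC))"
```

```text
d [0.0075 0.0041 0.0017] spin -0.0595 at [0.5414 0.0863 0.0167] [3.141 0.    0.035] t 3.65 w 0.044 F [-1.6 -0.9  1. ]
clock: 4.65
eef_pos: [0.4002, 0.2152, 0.1672]
ee_rot: [-3.14, -0.01, 0.09]
force: [1.8, -1.0, 0.3]
gripper_width: 0.0441
grasp_force: 0.0
```

View pics/t3.png

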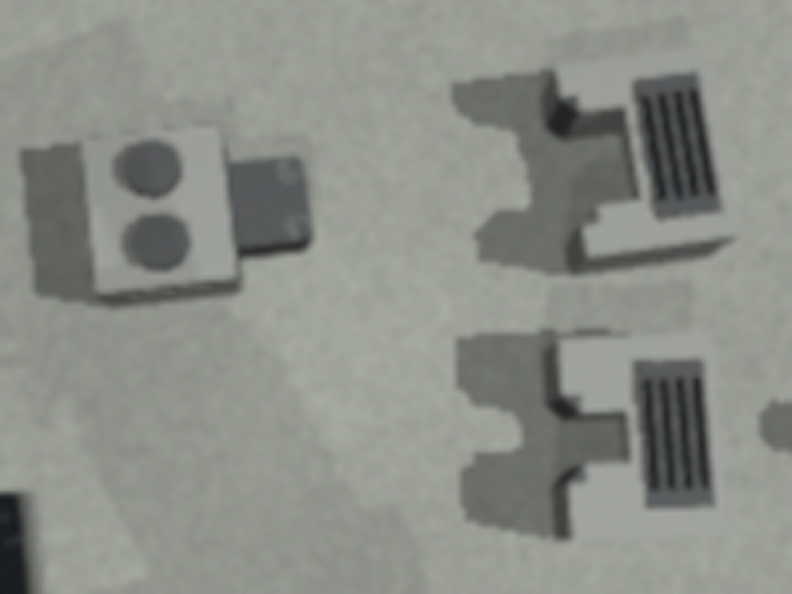

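The cassette is now at crop (160,210), its axis nearly parallel to the far dock's. Measuring the offset from the dock axis next.

Run:
```python
from h import *
np.set_printoptions(precision=4,suppress=True)
def rep(name,uv,z):
    p=ray("top",crop(uv),z);e=np.roll(p,-1,0)-p
    print(name,p.tolist(),"\n  len",np.linalg.norm(e,axis=1),"ang",np.degrees(np.arctan2(e[:,1],e[:,0])));return p
c=rep("cas",[(82,138),(222,127),(240,278),(97,292)],.062)
q=rep("plug",[(230,163),(303,156),(311,243),(238,252)],.044)
k=rep("caps",[(151,168),(161,241)],.074)
a=np.radians(-84.6);M=np.array([.6228,-.1366]);ux=np.array([np.cos(a),np.sin(a)]);uy=np.array([-ux[1],ux[0]])
for n,p in [("front",(c[1]+c[2])/2),("back",(c[0]+c[3])/2),("plugtip",(q[1]+q[2])/2),("plugbase",(q[0]+q[3])/2),("caps",k.mean(0))]:
    print(n,p,"dock frame",(p-M)@ux,(p-M)@uy)
```

```text
cas [[0.6452768635114146, 0.13609281008546703], [0.6493958913059, 0.05684529188831781], [0.5627312837086231, 0.04847205941261638], [0.5570835729662797, 0.1284031385643862]] 
  len [0.0794 0.0871 0.0801 0.0885] ang [ -87.0246 -174.4814   94.0416    4.9831]
plug [[0.6324892710817707, 0.0536824021333701], [0.6354087724034283, 0.011624347299694133], [0.5845407950425167, 0.0083873032296713], [0.5805110882762863, 0.050160711604928535]] 
  len [0.0422 0.051  0.042  0.0521] ang [ -86.0291 -176.3588   95.51      3.8761]
caps [[0.6241996427767758, 0.09612220332849403], [0.5828246212769076, 0.09114786462632843]] 
  len [0.0417 0.0417] ang [-173.1445    6.8555]
front [0.6061 0.0527] dock frame -0.18999377449945068 0.001148679044683002
back [0.6012 0.1322] dock frame -0.2696894186943388 0.003776996998394953
plugtip [0.61 0.01] dock frame -0.1471621428945396 0.001028529425111269
plugbase [0.6065 0.0519] dock frame -0.18921884012448303 0.0015139645997124156
caps [0.6035 0.0936] dock frame -0.23102839146947254 0.0024647629820827555
```

Within 2 mm and about 1° of the dock axis. I'll move the fingers behind the back face.

```bash
python3 go.py 0.594 0.185 0.167 95.4; python3 go.py 0.594 0.185 0.016 95.4
```

```text
d [0.1901 0.0565 0.0025] spin -1.5684 at [0.3993 0.2228 0.168 ] [-3.133 -0.011  0.097] t 4.7 w 0.044 F [-0.8  3.8  2.2]
d [0.1885 0.0578 0.1535] spin -1.5684 at [0.3993 0.2228 0.168 ] [-3.133 -0.011  0.097] t 4.7 w 0.044 F [-0.8  3.8  2.2]
```

```bash
python3 -m crank '[{"dx":0.03,"dy":0,"dz":0,"spin":-0.14,"grip":0.5},{"dx":0.06,"dy":0.01,"dz":0,"spin":-0.28,"grip":0.5},{"dx":0.09,"dy":0.02,"dz":0,"spin":-0.42,"grip":0.5},{"dx":0.12,"dy":0.03,"dz":0,"spin":-0.56,"grip":0.5},{"dx":0.15,"dy":0.04,"dz":0,"spin":-0.70,"grip":0.5},{"dx":0.17,"dy":0.05,"dz":0,"spin":-0.84,"grip":0.5},{"dx":0.19,"dy":0.056,"dz":0,"spin":-0.98,"grip":0.5},{"dx":0.19,"dy":0.056,"dz":0,"spin":-1.12,"grip":0.5},{"dx":0.19,"dy":0.056,"dz":0,"spin":-1.26,"grip":0.5},{"dx":0.19,"dy":0.056,"dz":0,"spin":-1.40,"grip":0.5},{"dx":0.19,"dy":0.056,"dz":0,"spin":-1.52,"grip":0.5},{"dx":0.19,"dy":0.056,"dz":0,"spin":-1.57,"grip":0.5}]' | head -3; python3 -m crank '[{"dx":0,"dy":0,"dz":0,"spin":0,"grip":0.5},{"dx":0,"dy":0,"dz":0,"spin":0,"grip":0.5},{"dx":0,"dy":0,"dz":0,"spin":0,"grip":0.5}]' ; python3 go.py 0.594 0.185 0.016 95.4
```

```text
clock: 5.9
eef_pos: [0.5927, 0.1753, 0.163]
ee_rot: [3.14, -0.0, 1.665]
clock: 6.2
eef_pos: [0.5924, 0.1753, 0.163]
ee_rot: [3.141, -0.0, 1.662]
force: [0.1, 0.1, 0.6]
gripper_width: 0.0471
grasp_force: 0.0
d [0.0095 0.0024 0.147 ] spin -0.0033 at [0.5924 0.1753 0.163 ] [ 3.141 -0.     1.662] t 6.2 w 0.0471 F [0.1 0.1 0.6]
```

```bash
python3 -m crank '[{"dx":0.010,"dy":0.002,"dz":0.03,"spin":-0.003,"grip":0.5},{"dx":0.010,"dy":0.002,"dz":0.07,"spin":-0.003,"grip":0.5},{"dx":0.010,"dy":0.002,"dz":0.11,"spin":-0.003,"grip":0.5},{"dx":0.010,"dy":0.002,"dz":0.135,"spin":-0.003,"grip":0.5},{"dx":0.010,"dy":0.002,"dz":0.147,"spin":-0.003,"grip":0.5},{"dx":0.010,"dy":0.002,"dz":0.147,"spin":-0.003,"grip":0.5},{"dx":0.010,"dy":0.002,"dz":0.147,"spin":-0.003,"grip":0.5}]'; python3 go.py 0.594 0.185 0.016 95.4
python3 -m crank '[{"dx":-0.02,"dy":0,"dz":0,"spin":0,"grip":0.5},{"dx":-0.035,"dy":0,"dz":0,"spin":0,"grip":0.5},{"dx":-0.042,"dy":0,"dz":0,"spin":0,"grip":0.5},{"dx":-0.049,"dy":0,"dz":0,"spin":0,"grip":0.5},{"dx":-0.056,"dy":0,"dz":0,"spin":0,"grip":0.5},{"dx":-0.064,"dy":0,"dz":0,"spin":0,"grip":0.5},{"dx":-0.072,"dy":0,"dz":0,"spin":0,"grip":0.5},{"dx":-0.08,"dy":0,"dz":0,"spin":0,"grip":0.5},{"dx":-0.09,"dy":0,"dz":0,"spin":0,"grip":0.5},{"dx":-0.1,"dy":0,"dz":0,"spin":0,"grip":0.5},{"dx":-0.11,"dy":0,"dz":0,"spin":0,"grip":0.5},{"dx":-0.12,"dy":0,"dz":0,"spin":0,"grip":0.5}]'
python3 -c "
import cv2
from h import *
a=optics.grab_frame('top')[:,:,::-1]
cv2.imwrite('pics/t4.png',cv2.resize(a[145:280,210:390],None,fx=4.4,fy=4.4,interpolation=cv2.INTER_CUBIC))"
```

```text
clock: 6.9
eef_pos: [0.5946, 0.1857, 0.0173]
ee_rot: [3.139, -0.0, 1.666]
force: [0.2, 0.0, 0.6]
gripper_width: 0.0467
grasp_force: 0.0
d [-0.0006 -0.0007  0.0013] spin 0.0005 at [0.5946 0.1857 0.0173] [ 3.139 -0.     1.666] t 6.9 w 0.0467 F [0.2 0.  0.6]
clock: 8.1
eef_pos: [0.606, 0.0675, 0.0177]
ee_rot: [3.138, -0.002, 1.666]
force: [-0.2, 5.3, 4.8]
gripper_width: 0.047
grasp_force: 2.8
```

View pics/t4.png

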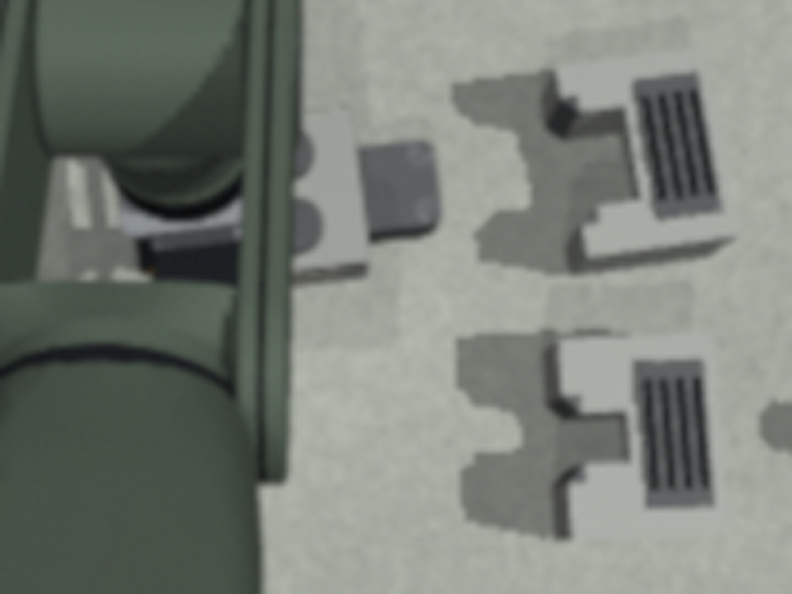

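The plug is at crop (400,190) and heading for the wide socket. I'll check how it lines up.

```bash
python3 - <<'E'
from h import *
q=ray("top",crop([(360,148),(433,141),(440,228),(367,237)]),.044);f=ray("top",crop([(351,110),(368,264)]),.062)
a=np.radians(-84.6);M=np.array([.6228,-.1366]);ux=np.array([np.cos(a),np.sin(a)]);uy=np.array([-ux[1],ux[0]])
for p in [(q[0]+q[3])/2,(q[1]+q[2])/2,f.mean(0),f[0],f[1]]: print(((p-M)@ux).round(4),((p-M)@uy).round(4))
E
python3 go.py 0.6146 -0.0500 0.017 95.4
```

```text
-0.1145 0.0011
-0.0724 0.0006
-0.1172 0.0011
-0.1164 0.0455
-0.118 -0.0433
d [-0.1157 -0.0026  0.0005] spin 0.0001 at [0.6062 0.0655 0.0176] [ 3.138e+00 -1.000e-03  1.665e+00] t 8.15 w 0.0466 F [-0.5  2.3  2.1]
```

```bash
python3 -m crank '[{"dx":-0.01,"dy":0,"dz":0,"spin":0,"grip":0.5},{"dx":-0.02,"dy":0,"dz":0,"spin":0,"grip":0.5},{"dx":-0.03,"dy":0,"dz":0,"spin":0,"grip":0.5},{"dx":-0.04,"dy":0,"dz":0,"spin":0,"grip":0.5},{"dx":-0.05,"dy":0,"dz":0,"spin":0,"grip":0.5},{"dx":-0.06,"dy":0,"dz":0,"spin":0,"grip":0.5},{"dx":-0.067,"dy":0,"dz":0,"spin":0,"grip":0.5},{"dx":-0.074,"dy":0,"dz":0,"spin":0,"grip":0.5},{"dx":-0.08,"dy":0,"dz":0,"spin":0,"grip":0.5},{"dx":-0.087,"dy":0,"dz":0,"spin":0,"grip":0.5},{"dx":-0.094,"dy":0,"dz":0,"spin":0,"grip":0.5},{"dx":-0.1,"dy":0,"dz":0,"spin":0,"grip":0.5}]'
python3 -m crank '[{"dx":-0.004,"dy":0,"dz":0,"spin":0,"grip":0.5},{"dx":-0.007,"dy":0,"dz":0,"spin":0,"grip":0.5},{"dx":-0.009,"dy":0,"dz":0,"spin":0,"grip":0.5},{"dx":-0.010,"dy":0,"dz":0,"spin":0,"grip":0.5}]'
```

```text
clock: 9.35
eef_pos: [0.6136, -0.0317, 0.0165]
ee_rot: [-3.14, -0.003, 1.665]
force: [-1.7, 7.5, 6.2]
gripper_width: 0.0466
grasp_force: 3.5
clock: 9.75
eef_pos: [0.6146, -0.0416, 0.0166]
ee_rot: [-3.141, -0.003, 1.665]
force: [-2.1, 8.2, 5.5]
gripper_width: 0.0468
grasp_force: 3.7
```

```bash
python3 -m crank '[{"dx":-0.002,"dy":0,"dz":0,"spin":0,"grip":0.5},{"dx":-0.004,"dy":0,"dz":0,"spin":0,"grip":0.5},{"dx":-0.006,"dy":0,"dz":0,"spin":0,"grip":0.5},{"dx":-0.006,"dy":0,"dz":0,"spin":0,"grip":0.5}]'
python3 -m crank '[{"dx":-0.001,"dy":0,"dz":0,"spin":0,"grip":0.5},{"dx":-0.002,"dy":0,"dz":0,"spin":0,"grip":0.5},{"dx":-0.002,"dy":0,"dz":0,"spin":0,"grip":0.5}]'
```

```text
clock: 10.15
eef_pos: [0.6151, -0.0477, 0.0165]
ee_rot: [-3.14, -0.003, 1.665]
force: [-1.2, 6.4, 5.5]
gripper_width: 0.0465
grasp_force: 3.2
clock: 10.45
eef_pos: [0.6151, -0.0479, 0.0165]
ee_rot: [-3.14, -0.006, 1.666]
force: [-2.1, 10.6, 7.1]
gripper_width: 0.0469
grasp_force: 5.5
```

Motion has stopped at TCP y -0.048 and the force is rising, so the shoulder looks seated. One more firm press will show.

```bash
python3 -m crank '[{"dx":-0.002,"dy":0,"dz":0,"spin":0,"grip":0.5},{"dx":-0.002,"dy":0,"dz":0,"spin":0,"grip":0.5}]'
python3 -m crank '[{"dx":-0.002,"dy":0,"dz":0,"spin":0,"grip":0.5},{"dx":-0.002,"dy":0,"dz":0,"spin":0,"grip":0.5}]'
```

```text
clock: 10.65
eef_pos: [0.6149, -0.0479, 0.0165]
ee_rot: [-3.14, -0.009, 1.666]
force: [-3.8, 16.0, 7.9]
gripper_width: 0.0465
grasp_force: 8.0
clock: 10.85
eef_pos: [0.6148, -0.0479, 0.0166]
ee_rot: [-3.139, -0.012, 1.667]
force: [-3.9, 20.5, 10.6]
gripper_width: 0.047
grasp_force: 10.3
```

Hard stop. Now retreat and look.

```bash
python3 -m crank '[{"dx":0.01,"dy":0,"dz":0,"spin":0,"grip":0.5},{"dx":0.04,"dy":0,"dz":0,"spin":0,"grip":0.5},{"dx":0.08,"dy":0,"dz":-0.02,"spin":0,"grip":0.5},{"dx":0.12,"dy":0,"dz":-0.06,"spin":0,"grip":0.5},{"dx":0.16,"dy":0,"dz":-0.10,"spin":0,"grip":0.5},{"dx":0.19,"dy":0,"dz":-0.14,"spin":0,"grip":0.5},{"dx":0.22,"dy":0.04,"dz":-0.15,"spin":0,"grip":0.5},{"dx":0.22,"dy":0.04,"dz":-0.15,"spin":0,"grip":0.5},{"dx":0.22,"dy":0.04,"dz":-0.15,"spin":0,"grip":0.5}]'
python3 -c "
import cv2
from h import *
a=optics.grab_frame('top')[:,:,::-1];b=optics.grab_frame('side')[:,:,::-1]
A=cv2.resize(a[145:280,270:390],None,fx=4.4,fy=4.4,interpolation=cv2.INTER_CUBIC)
B=cv2.resize(b[130:265,225:285+60-15],(264,340),interpolation=cv2.INTER_CUBIC)
cv2.imwrite('pics/t5.png',np.hstack([A,np.vstack([B,np.zeros((A.shape[0]-340,264,3),np.uint8)])]))"
```

```text
clock: 11.75
eef_pos: [0.6361, 0.1678, 0.1663]
ee_rot: [3.14, 0.001, 1.668]
force: [-0.2, -0.0, -0.4]
gripper_width: 0.0473
grasp_force: 0.0
```

View pics/t5.png

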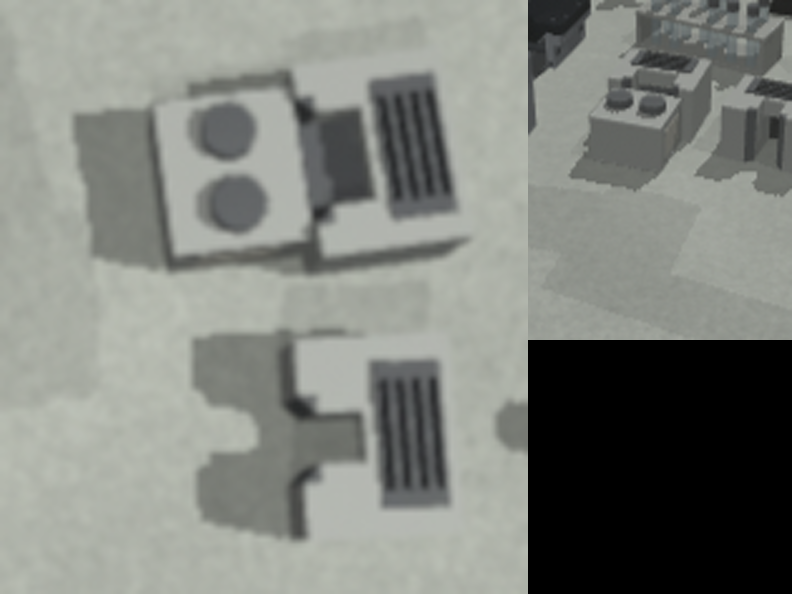

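The plug is inside the far socket and the cassette's front edge meets the dock face at crop (300,170). I'll check the numbers.

Run:
```python
from h import *
c=ray("top",crop([(155,104),(294,90),(312,240),(169,257)],o=(270,145)),.062)
k=ray("top",crop([(227,130),(238,203)],o=(270,145)),.074)
a=np.radians(-84.6);M=np.array([.6228,-.1366]);ux=np.array([np.cos(a),np.sin(a)]);uy=np.array([-ux[1],ux[0]])
for p in [*c,(c[1]+c[2])/2,(c[0]+c[3])/2,k.mean(0)]: print(((p-M)@ux).round(4),((p-M)@uy).round(4))
e=k[1]-k[0];print("cap line deg",np.degrees(np.arctan2(*e[::-1]))+90)
```

```text
-0.0778 0.0443
0.0015 0.0427
-0.0006 -0.044
-0.0814 -0.0438
0.0004 -0.0006
-0.0796 0.0003
-0.0406 0.0007
cap line deg -84.01613110272848
```

Shoulder at x ≈ 0.4 mm, sideways ≈ -0.6 mm, angle within about 1°: fully home, with the arm clear.

```bash
python3 -c "
from rig import order
print(order.sign_off())"
```

```text
the job is handed in; nothing more can be done
None
```

The cassette is fully home in the wide (far) dock, measured within about 1 mm and 1° from the top camera; the arm was clear when I handed the job in, and the hand-in returned no verdict.

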